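Shut down and park the wax-fusing lamp

ROBOT

A 6-joint arm with a two-finger parallel gripper is mounted at the origin on the work surface. World frame = base frame: x ahead of the robot, y to its left, z up, the work surface at z = 0. Lengths are in mm, angles in rad, forces in N, time in s.
With the tool pointing down it reaches from about 350 to 775 mm from the base axis. Payload 7.3 kg.
Tool frame: the origin (TCP) lies midway between the tips of the shut fingers; the grasp point (between the pads) lies 19 mm behind it; z points along the fingers, y is the direction in which the jaws open and shut (so a half turn about z gives the same grasp; the last joint's range is limited). The gripper opens to 92 mm and grips with 3 to 60 N. Pads are 19 mm wide; open, the fingers measure 130 mm over their backs; the gripper's body (75 mm by 190 mm) begins 47 mm behind the grasp point.
Start: joints at [-1.427, 0.342, 1.524, -0, 1.275, -0.146], TCP at [150.047, -503.121, 226.741] pointing down, gripper open.
Joint ranges: [-2.53, 2.53], [-0.77, 2.02], [0.04, 2.7], [-1, 4.14], [0.28, 2.66], [-3.11, 3.11]. Speed limits (rad/s): [2.57, 2.57, 3.14, 3.14, 3.14, 3.14].

INTERFACE

Orientations are given as [roll, pitch, yaw] about the fixed x, y, z axes, in that order (R = Rz(yaw) Ry(pitch) Rx(roll)).
In Python, from plant import readout, optics, job gives the robot as it stands.
- The arm moves only by the tool drive_tool, never from a script. Its argument "series" is a list of rows, each a list of 4 numbers: the shift along the world's x, y, z in mm, then the turn about the world's z in degrees. A call has 1 to 12 rows; each row shifts and turns the commanded pose from where the row before left it; what a row does not reach is not made up. A row lasts 1/10 s, in which the tool goes at most 50 mm and 8.59 degrees, less where a joint would pass 70% of its speed; a pose out of reach is approached as far as the arm can. A call with a gripper value outside its range is refused whole. "hand" is the closure, from 0 (fully open) to 1 (shut), set as the call begins (left out, the last holds). The fingers move at their own pace and stop on an object; the grip force is fixed at half the most. Time passes only in rows, so rows that do not move let the fingers close. It gives the time, the measured TCP pose, the force and the opening at its end, in the units of the state.
- readout.get_obs(): the state, without advancing time (a new reading comes with each control period).
- optics.capture(name): name is "scene" or "top" or "wrist"; returns a dict with "image" (384x512x3 uint8, blue, green, red), "depth" (384x512 float32, mm along the optical axis (not along the pixel's ray), 0 where there is no reading), "vfov" (degrees; the focal length in pixels is half the picture's height over the tangent of half this angle, whatever the lens; pixels are square), "cx", "cy" (the principal point, pixels), "k1" (the pictures are not rectified: a ray, as slopes to the right and down, at radius r is drawn at 1 + k1 r^2 times it, then the intrinsics apply), "eye" and "rotation" of the camera in the world. Camera axes: x right, y down, z forward; pixel columns grow to the right and rows downward; lengths in mm; the calibration is good to about 2 mm. A picture is of the moment at which its call begins.
- job.close_job(): hands the job in, once; it reports no verdict.
The state is a dict: "time": time; "joint_positions": joint angles; "dq": joint speeds; "tau": joint torques, N m; "tool_pos": TCP position; "tcp_rot": TCP orientation; "contact_force": force on the tool from outside, world axes, zero at the start; "moment": the same for the moment, N m; "grip_width": finger opening in mm.
Only numpy, scipy, OpenCV 4.12 (cv2) and the standard library are available. Lean on these libraries where they do the work, as an engineer would, in place of code of your own. Each camera call takes 0.05 s, during which the arm holds its last target.

TASK

The fusing lamp is finished for today: turn the handle of its isolator all the way to off, and then swing the lockout hasp beside it fully out. After that, raise the lamp on its stand by exactly one notch, letting it down gently until its pawl rests in that notch, and let go; leave everything else on the table where it is.

Things in the scene. Friction and masses are not known exactly. Their poses are not given: they have to be found in the camera images.
- stand: Fixed lamp stand. Origin on the table straight below the middle of the lift bar; x points from the bar to the column (away from the robot at yaw 0), z up. Wooden base x -30 to 285, y -90 to 90, 18 mm high; square wooden column 34 mm wide, axis at x = 85 mm; steel rack with four notches 45 mm apart on its +y side. The lamp (reflector 120 mm across) hangs at x = 225 mm, above a painted panel fixed on the base.
- control_box (a point): Middle of the underside of the grey control box on top of the column, 385 mm above the table. The box (x 135, y 80, z 60 mm; in the stand's frame x -20 to 115, y -40 to 40) overhangs the lift bar, so the bar cannot be reached from straight above: come from the bar's -x side, tool tilted 30 to 45 degrees, fingertips pointing down and toward the column.
- lift_bar (a point): Middle of the carriage's lift bar: round steel bar 18 mm thick, 150 mm long along the stand's y, joined to the carriage by a strut (10 mm wide, 14 mm high) at y = +-67 mm; 46 mm free between bar and carriage (which spans 40 mm below to 40 mm above the bar). Axes as the stand's. 120 mm above the table at slide value 0. Starts resting in the second notch.
- lamp_slide (a joint): Height of the lamp carriage in m, growing upward; the notches hold it at about 0, 0.045, 0.090 and 0.135. It weighs 0.5 to 1 kg. On the way up the spring pawl clicks over each tooth by itself, adding 1 to 3 N; it drops in once the carriage is about 6 mm above a notch, which can then be let down onto it. Unheld between notches it falls to the notch below. It does not come down again past a notch.
- iso_handle (a joint): Angle in rad of the isolator's rotary handle about the normal of the sloping face, growing anticlockwise as seen looking at the face: about 0 to 0.15 is on (grip bar running up the slope), 1.4 is off, at the stop (grip bar across the slope). Stays where it is left; friction about 0.12 N m.
- handle_grip (a point): On the handle's axis, 52 mm out from the sloping face, at the height to grip. Black grip bar 84 mm long, 16 mm thick, 40 mm high (26 to 66 mm out from the face); below it a disc of radius 32 mm. x runs along the bar (turns with it), z is the outward normal of the face, which leans 25 degrees from vertical toward the console's -x (the robot).
- hasp_post (a point): Round steel post on the free end of the lockout hasp, 16 mm thick, 9 to 50 mm out from the sloping face; this point is on its axis 36 mm out. The hasp is a flat steel tab 98 x 26 x 5 mm lying against the face, right of the handle as the robot sees it. x points along the tab from pivot to post, z is the outward normal of the face.
- hasp_pivot (a point): On the hasp's pivot axis, at the same distance from the face as hasp_post and 75 mm from it. Fixed on the console: x points up the slope (the tab lies along it when folded in), y to the left across the slope, z is the outward normal of the face and the pivot axis.
- hasp (a joint): Angle of the hasp in rad: about 0 to 0.15 folded in (tab up the slope), growing clockwise as seen looking at the face, 1.5 is fully out at its stop, the tab sticking out past the console's right edge. Stays where it is left; friction about 0.05 N m.
- isolator: Fixed grey isolator console. Origin on the table under its centre; 200 mm along x, 170 mm along y; its top slopes 25 degrees, 60 mm high at the front (-x) edge and 153 mm at the back. Handle and hasp stand on the slope.
- scraper: Loop scraper with wooden handle, 145 mm long, 25 mm high, lying on the stand's +y side; origin under its handle. Leave alone.
- wax_block: Block of wax 80 x 55 x 40 mm close to the console's left (+y) side; origin under its centre. Leave alone.
- tape: Roll of tape, 104 mm across, 36 mm high; origin under its centre. Leave alone.
- mug: White mug, 84 mm across, 100 mm high; origin under its centre. Leave alone.
- flat_brush: Brush lying on the table right of the robot; origin under its middle. Leave alone.
- torch: Small hand torch standing upright, 180 mm high, 72 mm foot; origin under its foot. Leave alone.
- gas_can: Gas can, 66 mm across, 170 mm high; origin under its centre. Leave alone.

How it is judged (in metres and radians):
On the way, in this order (a step that is already met when the one before it is completed fails the run):
1. the isolator handle is turned to off (value of joint iso_handle above 1.28 rad), for 0.2 s.
2. the lockout hasp is swung fully out, with the isolator still off (value of joint iso_handle above 1.28 rad and value of joint hasp above 1.3 rad), for 0.2 s.
3. the lamp carriage is raised to the next notch (all of step 2 and distance of lift_bar from where it was at the start of the episode above 0.04 m), for 0.2 s.
At the end, for the whole second after the job is handed in: The isolator handle is off (past 1.28 rad), the hasp is out (past 1.3 rad), and the lamp carriage hangs at rest on its pawl, 40 to 52 mm (one notch) above where it started (all of step 3 and distance of lift_bar from where it was at the start of the episode below 0.052 m and velocity of joint lamp_slide between -0.01 and 0.01 m/s); the robot touches nothing.
It fails at once if the lamp carriage was let drop (falling faster than 0.45 m/s) (velocity of joint lamp_slide below -0.45 m/s).
It fails at once if a bystander was moved more than 25 mm (distance of any of scraper, wax_block, tape, mug, flat_brush, torch, gas_can from where it was at the start of the episode above 0.025 m).
It also fails if it takes over 70 s, if anything falls off the work surface, if the arm or the gripper's body presses on something with over 40 N, if the wrist force passes 120 N, or if a joint passes its speed limit or range.

## Working session

There is one attempt and no reset: what is moved stays moved. The work goes in short steps, Python scripts to look and compute and a tool call to move; the robot and the scene stay as the last step left them, time stands still between calls to the robot, and variables do not carry over. Pictures are saved under pics/ and viewed, and the job is handed in when it is done.

Besides the shell and the picture viewer there is one more tool, called after "Emit:" as a command line: name --pt "numbers of a row" for each row, then --argument value for the rest. drive_tool: Moves the arm, as the interface text tells. Its arguments: {"type":"object","properties":{"series":{"type":"array"},"hand":{"type":"number"}},"required":["series"]}

```bash
ls; mkdir -p pics; cat > h.py <<'E'
import numpy as np, cv2
from plant import readout, optics, job
def cap(n,save=None):
    c=optics.capture(n)
    if save: cv2.imwrite('pics/'+save,c['image'])
    np.savez('%s.npz'%n,**{k:np.asarray(v) for k,v in c.items()})
    return c
def load(n): 
    d=np.load('%s.npz'%n); return {k:d[k] for k in d.files}
def ray(c,u,v):
    f=192/np.tan(np.radians(float(c['vfov']))/2)
    K=np.array([[f,0,float(c['cx'])],[0,f,float(c['cy'])],[0,0,1]])
    p=cv2.undistortPoints(np.array([[[u,v]]],float),K,np.array([float(c['k1']),0,0,0]))[0,0]
    return np.array([p[0],p[1],1.])
def R(c): return np.asarray(c['rotation']).reshape(3,3)
def pt(c,u,v):
    d=float(c['depth'][int(round(v)),int(round(u))]); return R(c)@(ray(c,u,v)*d)+np.asarray(c['eye'])
def onz(c,u,v,z):
    r=R(c)@ray(c,u,v); e=np.asarray(c['eye']); return e+r*(z-e[2])/r[2]
def onplane(c,u,v,p0,n):
    r=R(c)@ray(c,u,v); e=np.asarray(c['eye']); return e+r*(np.dot(np.asarray(p0)-e,n)/np.dot(r,n))
def cloud(c):
    f=192/np.tan(np.radians(float(c['vfov']))/2)
    K=np.array([[f,0,float(c['cx'])],[0,f,float(c['cy'])],[0,0,1]])
    uu,vv=np.meshgrid(np.arange(512),np.arange(384))
    p=cv2.undistortPoints(np.stack([uu,vv],-1).reshape(-1,1,2).astype(float),K,np.array([float(c['k1']),0,0,0]))[:,0]
    d=np.asarray(c['depth']).reshape(-1,1)
    P=np.hstack([p,np.ones((len(p),1))])*d
    W=P@R(c).T+np.asarray(c['eye']); W[d[:,0]==0]=np.nan
    return W.reshape(384,512,3)
E
python3 - <<'E'
from h import *
for n in ['scene','top','wrist']:
    c=cap(n,n+'0.png'); print(n,c['vfov'],c['cx'],c['cy'],c['k1'],c['eye'],c['rotation'])
print(readout.get_obs())
E
```

```text
pics
scene 56.72964105638401 257.7893336589493 198.47610958587543 -0.07742594053845736 [1302.92929123  139.63527241  922.78940222] [-2.29070243  0.00768908  1.71469185]
top 43.079271464990825 261.3265409435021 198.9499977994482 -0.013012869150746741 [ 435.15294077  -11.88284886 2047.87812912] [-3.09809478  0.00344789 -1.57010659]
wrist 67.49884234739835 256.53426511021945 185.3891630387037 -0.023009658159974723 [ 224.66322721 -479.59021012  382.96532915] [ 2.84497282e+00  2.44839256e-03 -1.28113185e+00]
{'time': 0.15, 'joint_positions': array([-1.42697844e+00,  3.42575681e-01,  1.52477288e+00, -1.52231974e-05,
        1.27544255e+00, -1.45993527e-01]), 'dq': array([-0.00247636, -0.00240006, -0.00303315, -0.00059795, -0.00070527,
        0.00090564]), 'tau': array([ 2.23927659e-04, -4.31471407e+01, -2.44353944e+01,  7.17020407e-02,
        5.37682255e-02, -8.17255000e-05]), 'tool_pos': array([ 150.0055034 , -502.79209793,  226.20650341]), 'tcp_rot': array([-3.14040482e+00, -1.59942969e-04,  2.89815761e-01]), 'contact_force': array([ 0.30367659, -0.0558739 , -0.40136994]), 'moment': array([-0.04106076, -0.00505772, -0.02363953]), 'grip_width': 91.75838320781448}
```

```bash
sed -i "s/^def R(c):.*/from scipy.spatial.transform import Rotation as Ro\ndef R(c): return Ro.from_euler('xyz',np.asarray(c['rotation'])).as_matrix()/" h.py
python3 - <<'E'
import cv2
for n in ['scene','top']:
    i=cv2.imread(f'pics/{n}0.png'); cv2.imwrite(f'pics/{n}0b.png',cv2.resize(i,(800,600)))
E
```

```text
(no output)
```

View pics/scene0b.png

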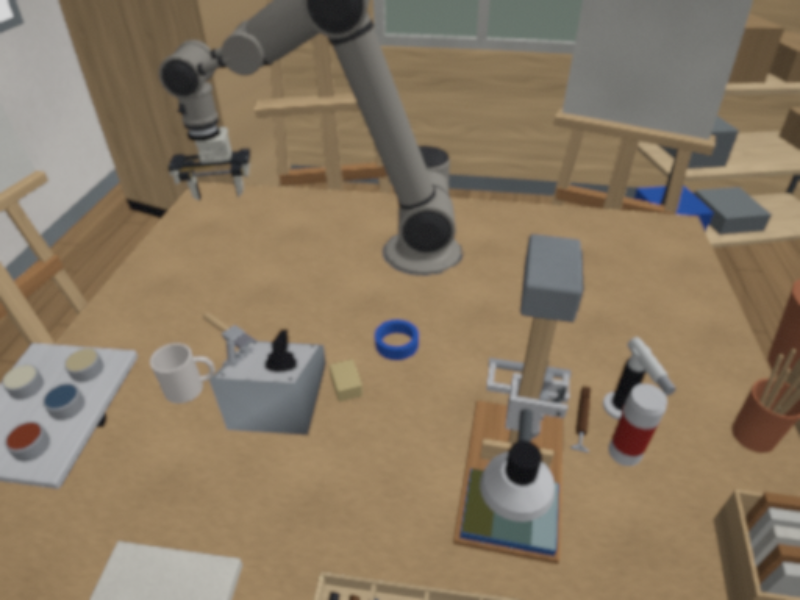

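View pics/top0b.png

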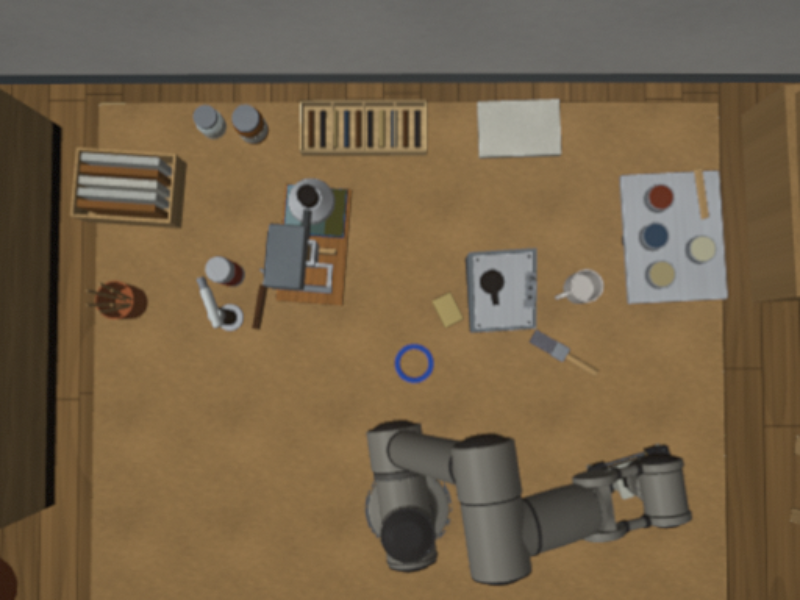

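View pics/wrist0.png

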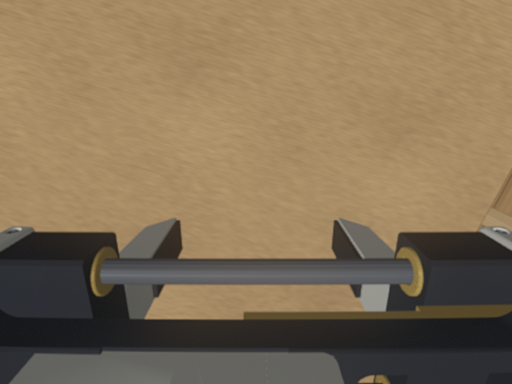

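```bash
python3 - <<'E'
from h import *
c=load('top'); W=cloud(c); s=512/800
z=W[...,2]
for n,m in [('table',(400,420))]: print(W[int(420*s),int(300*s)])
# console crop
def crop(c,x0,y0,x1,y1,k,name):
    i=np.asarray(c['image'])[y0:y1,x0:x1]; cv2.imwrite('pics/'+name,cv2.resize(i,None,fx=k,fy=k,interpolation=cv2.INTER_CUBIC))
crop(c,285,145,395,245,7,'con.png'); crop(c,120,100,240,215,5,'st.png')
# sloping face plane fit
ys,xs=np.mgrid[int(253*s):int(328*s),int(472*s):int(534*s)]
P=W[ys,xs].reshape(-1,3); P=P[~np.isnan(P[:,0])]
rng=np.random.default_rng(0);best=None
for _ in range(500):
    a,b,d=P[rng.choice(len(P),3,replace=False)]; n=np.cross(b-a,d-a); 
    if np.linalg.norm(n)<1: continue
    n/=np.linalg.norm(n); n*=np.sign(n[2]); m=abs((P-a)@n)<2
    if best is None or m.sum()>best.sum(): best=m
Q=P[best]; cen=Q.mean(0); n=np.linalg.svd(Q-cen)[2][2]; n*=np.sign(n[2])
print('plane',cen,n,np.degrees(np.arccos(n[2])),np.degrees(np.arctan2(-n[1],-n[0])),best.sum(),len(P))
h=(W-cen)@n
np.set_printoptions(linewidth=220,precision=0,suppress=True)
print(h[155:215:2,296:346:2])
for t,u,v in [('bar',0,0)]: pass
E
```

```text
[233.74701695 286.60594063  -6.34691875]
plane [ 574.46328252 -243.50244243  108.24870125] [-0.40128708 -0.02337656  0.91565398] 23.701227254200386 3.33393838229306 500 1863
[[-160. -157. -161. -150. -164. -159. -156. -153. -150. -159. -158. -157. -154. -157. -154. -153. -155. -158. -154. -152. -146. -158. -150. -157. -141.]
 [-156. -155. -157. -149. -150. -151. -156. -154. -159. -153. -153. -144. -158. -160. -152. -160. -157. -145. -147. -155. -150. -147. -141. -156. -156.]
 [-150. -147. -153. -150. -156. -157. -146. -151. -155. -140. -156. -149. -159. -149.   -1.    4.   nan   -5.    1.   -6.    4.   -1.   11.   -8. -147.]
 [-147. -139.    3.   -4.    2.    4.    3.   -5.    1.   -1.  -11.   -5.   -2.   -3.    4.   -2.   -5.    3.   -4.    1.    6.    5.    6.    3. -146.]
 [-147. -132.    1.  -10.    9.    4.   -1.    1.    5.    3.   -0.   12.   -2.    4.    4.    1.   -2.   -4.    6.    3.   -7.   -6.   -0.  -10. -136.]
 [-142. -102.   -2.    4.   -1.    4.   -0.   -6.    4.    1.   -6.   -5.   13.    4.    1.   -0.    1.    1.    5.   -0.   -0.    4.    1.   -1. -134.]
 [-134. 
[... 2964 characters left out ...]
3.    3.    6.   -0.   -8.    5.   -0.  -10.    6.   -6.   -7.  -10.    5.   -7.  -66.]
 [ -70.  -67.  -80.   -0.    2.   -0.    4.   -4.   -3.    0.    4.    1.  -14.   -2.    3.   -5.   -5.   -2.   -3.    2.   12.    3.   -9.   -4.  -60.]
 [ -72.  -66.  -65.    3.   -5.   10.   -4.   -5.    4.   -3.   -7.   -3.   -1.   -8.   -6.   -7.   -5.   -3.   -3.  -14.   -7.   -1.    1.   -6.  -58.]
 [ -63.  -60.  -53.   -4.   -3.    0.    7.   -9.    4.  -13.   -5.  -44.  -62.  -59.  -57.  -60.  -70.  -54.  -60.  -54.  -55.  -57.  -59.  -62.  -33.]
 [ -65.  -60.  -57.  -54.  -57.  -58.  -62.  -60.  -47.  -58.   nan  -57.  -51.  -61.  -63.  -58.  -63.  -56.  -55.  -48.  -54.  -50.  -62.  -41.  -34.]]
```

View pics/con.png

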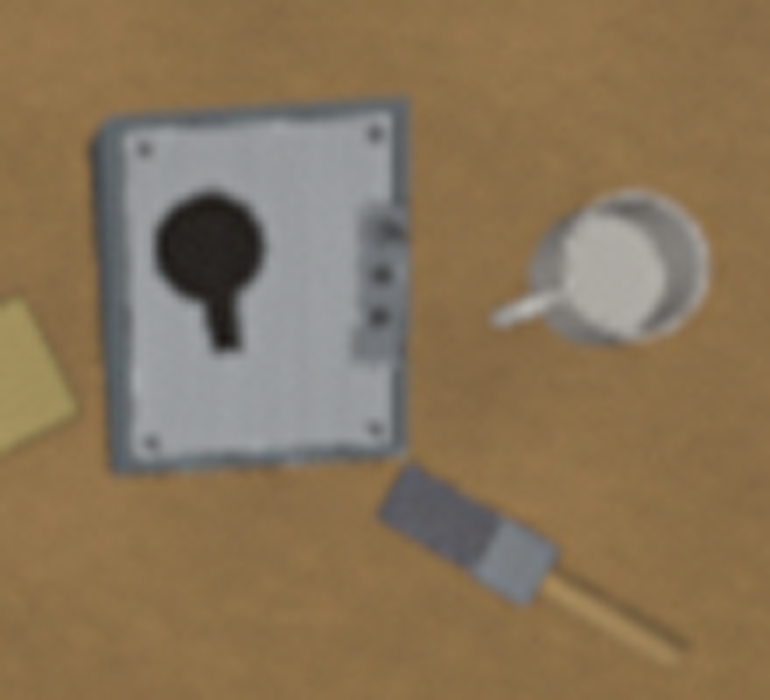

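View pics/st.png

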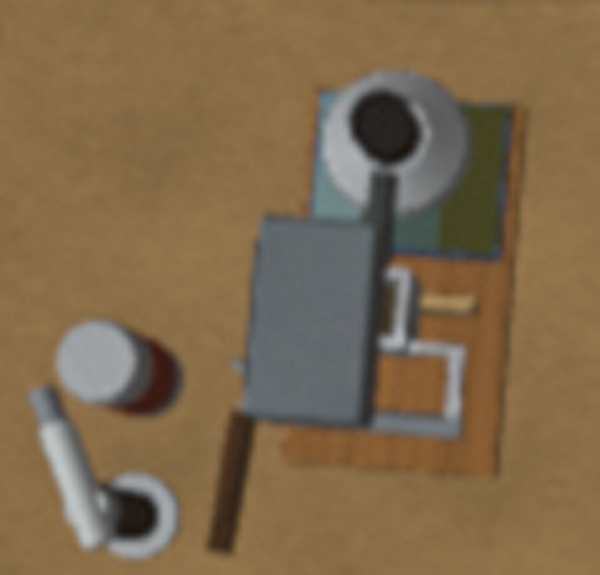

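```bash
python3 - <<'E'
from h import *
np.set_printoptions(precision=1,suppress=True)
c=load('top')
cen=np.array([574.46,-243.5,108.25])
def px(a): return 285+a[0]/7-0.43,145+a[1]/7-0.43
# iterate yaw from screws
yaw=np.radians(3.3)
sc=[(145,149),(375,134),(375,429),(152,442)]
for _ in range(5):
    n=np.array([-np.sin(np.radians(25))*np.cos(yaw),-np.sin(np.radians(25))*np.sin(yaw),np.cos(np.radians(25))])
    S=np.array([onplane(c,*px(a),cen,n) for a in sc])
    d1=S[0]-S[1]; d2=S[3]-S[2]; d3=S[0]-S[3]; d4=S[1]-S[2]
    ya=[np.arctan2(-d[0],d[1]) for d in (d1,d2)]+[np.arctan2(d[1],d[0]) for d in (d3,d4)]
    yaw=np.mean(ya)
print(np.degrees(ya),np.degrees(yaw)); print(S, S.mean(0))
up=np.array([np.cos(yaw)*np.cos(np.radians(25)),np.sin(yaw)*np.cos(np.radians(25)),np.sin(np.radians(25))]); left=np.array([-np.sin(yaw),np.cos(yaw),0])
def face(a,h): 
    p=onplane(c,*px(a),cen+n*h,n); q=p-S.mean(0); return p,q@up,q@left
for t,a,h in [('disc',(210,247),22),('barlow',(226,352),66),('bartopcen? ',(218,300),66),('post',(393,230),50),('tab low',(372,355),5),('tabscrew1',(380,272),7),('tabscrew2',(378,316),7),('tabpiv',(378,316),5),('tabtop',(385,208),5)]:
    print(t,*face(a,h))
m=np.array([onz(c,*px(a),z) for a,z in [((632,265),100),((495,320),70),((555,560),15),((400,480),15),((70,405),40),((20,300),40)]])
print('mug,mughandle,brush..wax',m)
E
```

```text
[3.8 3.4 3.6 3.8] 3.616897419709479
[[ 648.2 -177.8  144.5]
 [ 656.7 -306.9  144.7]
 [ 493.3 -317.7   68.3]
 [ 485.7 -188.    68.6]] [ 571.  -247.6  106.5]
disc [ 593.3 -214.3  142.1] 37.11521691518901 31.79952572435165
barlow [ 533.2 -220.8  162.6] -8.938777730700275 29.14202241019589
bartopcen?  [ 561.2 -215.   175.7] 22.28298048242355 33.10894728899117
post [ 600.1 -312.1  173.4] 50.93804055104185 -66.17995923052331
tab low [ 535.1 -312.3   93.4] -41.64751906269201 -62.33781397706132
tabscrew1 [ 581.2 -313.5  117. ] 9.87962280818035 -66.45298311270757
tabscrew2 [ 556.8 -314.   105.7] -16.95441776691519 -65.38575708595567
tabpiv [ 557.  -314.3  103.5] -17.761772825267204 -65.7286367943357
tabtop [ 616.3 -314.4  131.2] 47.59730975892267 -69.51727328729541
mug,mughandle,brush..wax [[ 586.6 -460.8  100. ]
 [ 556.8 -387.6   70. ]
 [ 416.8 -432.8   15. ]
 [ 464.5 -340.6   15. ]
 [ 508.2 -142.2   40. ]
 [ 570.3 -112.8   40. ]]
```

```bash
python3 - <<'E'
from h import *
c=load('scene'); i=c['image']; s=.64
for n,(x0,y0,x1,y1),k in [('sc_con.png',(85,190,230,285),5),('sc_st.png',(280,140,440,360),3)]:
    cv2.imwrite('pics/'+n,cv2.resize(i[y0:y1,x0:x1],None,fx=k,fy=k,interpolation=cv2.INTER_CUBIC)[:600])
E
```

```text
(no output)
```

View pics/sc_con.png

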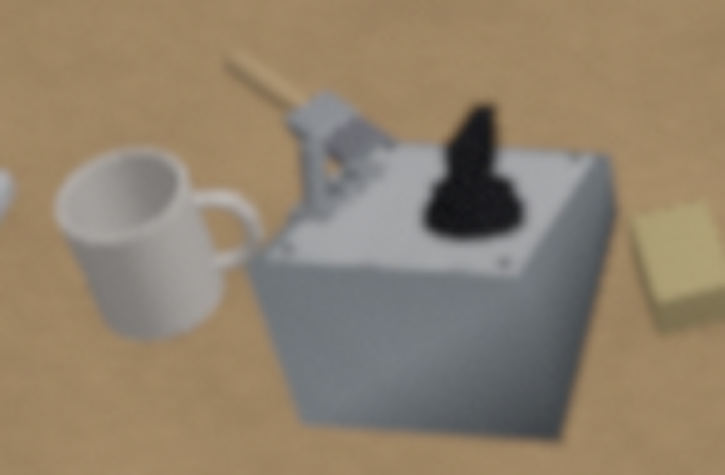

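View pics/sc_st.png

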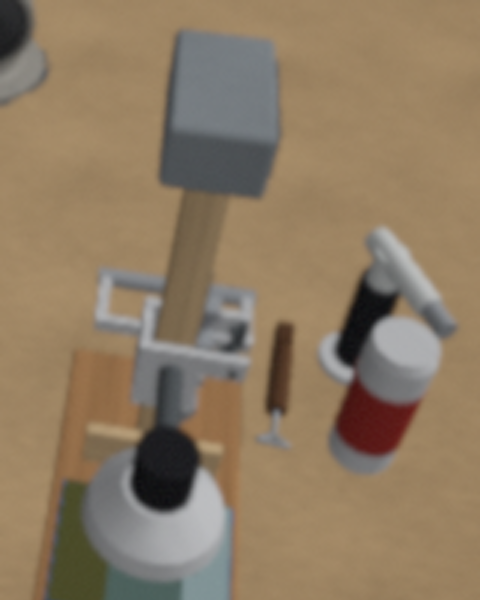

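```bash
cat >> h.py <<'E'
yaw=np.radians(3.6); t25=np.radians(25)
S0=np.array([571,-247.6,106.5])
up=np.array([np.cos(yaw)*np.cos(t25),np.sin(yaw)*np.cos(t25),np.sin(t25)]); left=np.array([-np.sin(yaw),np.cos(yaw),0]); nn=np.cross(up,left)
def F(u,l,h): return S0+u*up+l*left+h*nn
E
python3 - <<'E'
from h import *
np.set_printoptions(precision=1,suppress=True)
print(nn)
ax=np.array([34.5,32.]); r=33
print('start above',F(ax[0]-r,ax[1]+36,36))
for th in np.arange(0,1.51,.15):
    d=8+19*abs(np.cos(th))+9.5*abs(np.sin(th))+1
    q=ax+r*np.array([-np.cos(th),-np.sin(th)])+d*np.array([-np.sin(th),np.cos(th)])
    print(round(th,2),F(q[0],q[1],36))
E
```

```text
[-0.4 -0.   0.9]
start above [ 552.9 -180.6  139.8]
0.0 [ 553.4 -188.6  139.8]
0.15 [ 550.  -192.9  138.1]
0.3 [ 547.3 -198.1  136.6]
0.45 [ 545.4 -204.2  135.6]
0.6 [ 544.6 -211.   135. ]
0.75 [ 545.1 -218.2  135. ]
0.9 [ 547.  -225.4  135.7]
1.05 [ 550.2 -232.2  137. ]
1.2 [ 554.7 -238.4  138.9]
1.35 [ 560.4 -243.5  141.4]
1.5 [ 567.  -247.4  144.4]
```

Emit:
drive_tool --pt "40 30 20 0" --pt "50 0 0 -4" --pt "50 0 0 -4" --pt "50 0 0 -5" --pt "50 30 0 0" --pt "40 40 0 0" --hand 1

```text
time: 0.75
tool_pos: [417.4, -413.8, 244.2]
tcp_rot: [-3.141, 0.0, 0.062]
contact_force: [0.2, 0.3, -0.3]
grip_width: 48.6
```

Emit:
drive_tool --pt "40 45 0 0" --pt "40 45 0 0" --pt "40 45 0 0" --pt "12 48 0 0" --pt "0 50 0 0" --pt "0 0 0 0" --pt "0 0 0 0" --pt "0 0 0 0"

```text
time: 1.55
tool_pos: [527.0, -205.0, 245.2]
tcp_rot: [3.141, 0.0, 0.062]
contact_force: [0.1, -0.7, -1.1]
grip_width: 0.6
```

```bash
python3 - <<'E'
from h import *
c=cap('wrist','w1.png'); o=readout.get_obs(); print(o['tool_pos'],o['tcp_rot'],o['grip_width'],o['contact_force'])
E
```

```text
[ 526.91902711 -205.37572407  245.13843511] [3.14124148e+00 1.97755183e-04 6.14288706e-02] 0.6605616802357923 [-0.77243271  0.10558443  0.52586666]
```

View pics/w1.png

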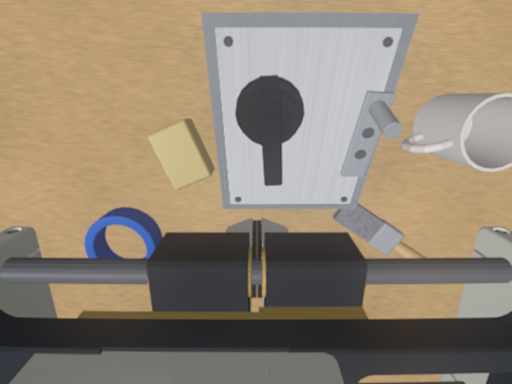

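```bash
python3 - <<'E'
from h import *
np.set_printoptions(precision=1,suppress=True)
c=load('wrist')
def fc(u,v,h):
    p=onplane(c,u,v,S0+nn*h,nn); q=p-S0; return np.array([q@up,q@left])
for t,u,v,h in [('barlow top',274,142,66),('barlow bottom',273.5,185,66),('barlowbotL',264,185,66),('disc',269,110,24),('postbase',372,110,9),('posttop',391,122,50),('tabtop',381,93,5),('tablow',352,177,5),('scr',360,154,6),('s1',228,41,1),('s2',388,42,1),('s3',344,199,1),('s4',238,199,1)]: print(t,fc(u,v,h))
print(fc(257,228,0))
E
```

```text
barlow top [35.2 32.9]
barlow bottom [-9.2 31.5]
barlowbotL [-9.2 39.8]
disc [40.4 35.5]
postbase [ 32.8 -60.6]
posttop [ 43.6 -60.6]
tabtop [ 47.6 -66.1]
tablow [-52.  -61.7]
scr [-19.3 -62.7]
s1 [89.9 69.5]
s2 [ 89.6 -61.3]
s3 [-90.9 -61.4]
s4 [-90.8  69.2]
[-147.5   45.8]
```

Emit:
drive_tool --pt "13 16 0 0" --pt "13 16 0 0" --pt "0 0 -35 0" --pt "0 0 -35 0" --pt "0 0 -25 0" --pt "0 0 -10 0" --pt "0 0 0 0"

```text
time: 2.3
tool_pos: [552.4, -173.0, 139.0]
tcp_rot: [-3.14, 0.002, 0.061]
contact_force: [-0.6, -0.3, 0.7]
grip_width: 0.4
```

Emit:
drive_tool --pt "0 -8 0 0" --pt "1 -6 1 0" --pt "-4 -4 -2 0" --pt "-3 -5 -1 0" --pt "-2 -6 -1 0" --pt "-1 -7 -1 0" --pt "1 -7 0 0" --pt "2 -7 1 0" --pt "3 -7 1 0" --pt "4 -6 2 0"

```text
time: 3.3
tool_pos: [549.5, -231.8, 139.1]
tcp_rot: [-3.133, 0.011, 0.063]
contact_force: [-20.3, 19.8, 0.7]
grip_width: 0.4
```

```bash
python3 - <<'E'
from h import *
c=cap('wrist','w2.png'); o=readout.get_obs(); print(o['tool_pos'],o['tcp_rot'],o['grip_width'],o['contact_force'],o['moment'])
s=cap('scene'); cv2.imwrite('pics/s2.png',cv2.resize(s['image'][150:290,85:260],None,fx=4,fy=4,interpolation=cv2.INTER_CUBIC))
E
```

```text
[ 549.16385549 -232.06407292  138.9972211 ] [-3.13181568  0.01224329  0.06269556] 0.11895428467440249 [-15.95814893  11.23752597   2.12991946] [ 1.63368738  2.25015245 -0.11098246]
```

View pics/w2.png

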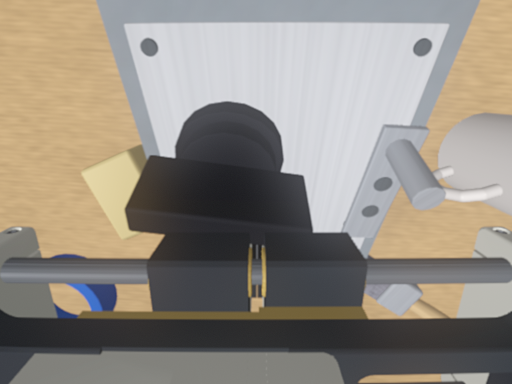

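View pics/s2.png

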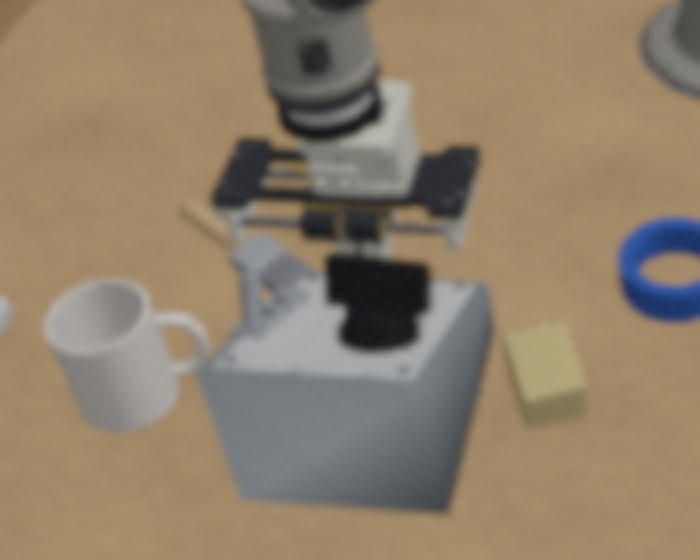

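```bash
cat >> h.py <<'E'
def fc(c,u,v,h):
    p=onplane(c,u,v,S0+nn*h,nn); q=p-S0; return np.array([q@up,q@left])
E
python3 - <<'E'
from h import *
c=load('wrist')
a,b=fc(c,150,158,66),fc(c,308,180,66); e,g=fc(c,130,222,66),fc(c,309,236,66)
print(a,b,e,g,fc(c,149,47,1),fc(c,422,47,1)); d=b-a; print('theta',np.arctan2(-d[1],-d[0])); 
E
```

```text
[72.69593451 54.75988451] [62.60493189 -1.57833836] [38.03623912 72.44219274] [28.89902952 -5.98328202] [89.91829938 69.52425757] [ 89.9895476  -60.93508765]
theta 1.3935610591515966
```

Emit:
drive_tool --pt "-12 3 0 0" --pt "-12 0 0 0" --pt "0 0 40 0" --pt "0 0 40 0" --pt "0 0 20 0" --pt "0 -30 0 0"

```text
time: 4.0
tool_pos: [531.8, -261.2, 245.9]
tcp_rot: [3.137, -0.008, 0.066]
contact_force: [1.0, -1.2, -0.4]
grip_width: 0.6
```

```bash
python3 - <<'E'
from h import *
c=cap('wrist','w3.png'); o=readout.get_obs(); print(o['tool_pos'],o['tcp_rot'],o['contact_force'])
E
```

```text
[ 530.69841777 -266.9566729   243.58434666] [ 3.13492744 -0.00481619  0.0624362 ] [-1.81972429 -2.8805865  -1.35524885]
```

View pics/w3.png

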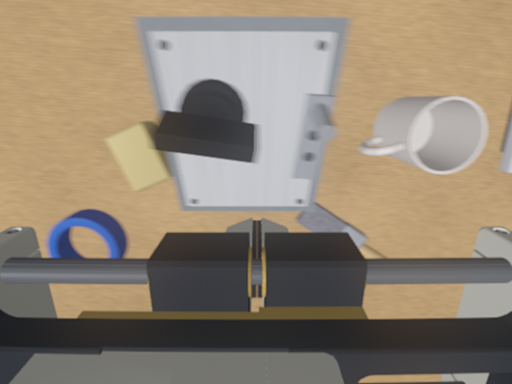

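```bash
python3 - <<'E'
from h import *
np.set_printoptions(precision=1,suppress=True)
c=load('wrist')
for e,g in [((157,150),(252,160)),((164,113),(255,126))]:
    e,g=fc(c,*e,66),fc(c,*g,66); d=g-e; print(e,g,np.arctan2(-d[1],-d[0]))
print('post top',fc(c,328,120,50),fc(c,164,45,1),fc(c,322,45,1))
pv=np.array([-30,-64.])
for ph in np.arange(0,1.6,.15):
    d=8+19*abs(np.cos(ph))+9.5*abs(np.sin(ph))+1
    q=pv+75*np.array([np.cos(ph),-np.sin(ph)])+d*np.array([np.sin(ph),np.cos(ph)])
    print(round(ph,2),F(q[0],q[1],30), F(*(pv+75*np.array([np.cos(ph),-np.sin(ph)])),50))
E
```

```text
[29.6 68.2] [19.9 -6.6] 1.4428204049236752
[61.5 56. ] [51.1 -9. ] 1.4118817237878434
post top [ 47.5 -66.6] [89.2 66.1] [ 89.5 -64. ]
0.0 [ 601.3 -281.8  152.7] [ 594.6 -310.2  170.8]
0.15 [ 605.1 -291.9  154.2] [ 594.6 -321.5  170.5]
0.3 [ 607.6 -303.   155. ] [ 593.  -332.6  169.4]
0.45 [ 608.6 -314.8  155.1] [ 589.9 -343.2  167.7]
0.6 [ 607.7 -327.   154.3] [ 585.4 -353.2  165.3]
0.75 [ 604.8 -339.3  152.7] [ 579.6 -362.4  162.3]
0.9 [ 600.  -351.2  150.1] [ 572.7 -370.5  158.8]
1.05 [ 593.2 -362.2  146.6] [ 564.6 -377.3  154.9]
1.2 [ 584.5 -371.9  142.2] [ 555.8 -382.7  150.6]
1.35 [ 574.2 -379.9  137.2] [ 546.2 -386.6  146.1]
1.5 [ 562.5 -385.8  131.6] [ 536.3 -388.9  141.4]
```

Emit:
drive_tool --pt "38 -6 0 0" --pt "37 -6 0 0" --pt "0 0 0 0" --pt "0 0 -40 0" --pt "0 0 -35 0" --pt "0 0 -12 0" --pt "0 0 0 0"

```text
time: 4.75
tool_pos: [603.9, -273.9, 152.1]
tcp_rot: [-3.14, 0.003, 0.062]
contact_force: [0.2, 0.2, 0.1]
grip_width: 0.5
```

Emit:
drive_tool --pt "0 -9 1 0" --pt "1 -9 1 0" --pt "3 -11 1 0" --pt "1 -12 0 0" --pt "-1 -12 -1 0" --pt "-3 -12 -1 0" --pt "-5 -12 -3 0" --pt "-7 -11 -3 0" --pt "-8 -10 -5 0"

```text
time: 5.65
tool_pos: [587.6, -375.5, 144.8]
tcp_rot: [3.135, -0.006, 0.063]
contact_force: [6.0, -6.1, 5.8]
grip_width: 0.6
```

Emit:
drive_tool --pt "-9 -6 -5 0" --pt "-9 -4 -5 0" --pt "-8 -3 -3 0" --pt "-5 0 -1 0" --pt "0 0 0 0"

```text
time: 6.15
tool_pos: [553.6, -384.9, 128.4]
tcp_rot: [-3.14, 0.002, 0.062]
contact_force: [0.2, 0.5, -0.5]
grip_width: 0.3
```

```bash
python3 - <<'E'
from h import *
c=cap('wrist','w4.png'); o=readout.get_obs(); print(o['tool_pos'],o['tcp_rot'],o['contact_force'])
s=cap('scene'); cv2.imwrite('pics/s4.png',cv2.resize(s['image'][150:290,65:240],None,fx=4,fy=4,interpolation=cv2.INTER_CUBIC))
E
```

```text
[ 554.23469979 -384.70183642  128.67375775] [-3.13993757e+00  1.74007703e-03  6.25869210e-02] [-0.8925639  0.3856188 -0.860164 ]
```

View pics/w4.png

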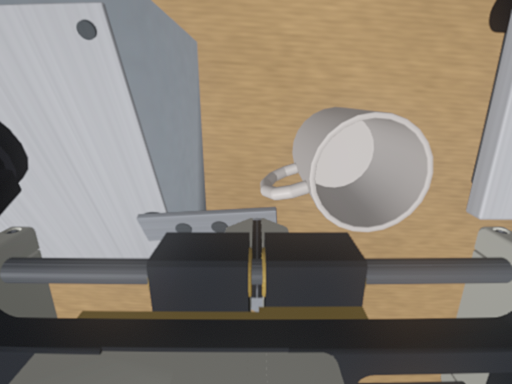

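View pics/s4.png

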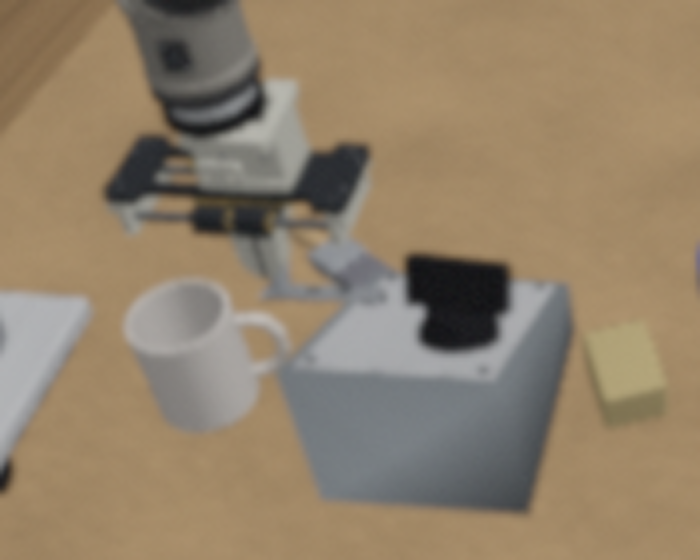

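Emit:
drive_tool --pt "-3 0 0 0" --pt "-3 0 0 0" --pt "0 0 0 0"

```text
time: 6.55
tool_pos: [550.5, -384.7, 129.7]
tcp_rot: [3.141, -0.003, 0.064]
contact_force: [5.3, 1.3, -1.3]
grip_width: 0.4
```

```bash
python3 - <<'E'
from h import *
c=cap('wrist','w5.png'); o=readout.get_obs(); print(o['tool_pos'],o['contact_force'])
E
```

```text
[ 550.51636435 -384.72817902  129.62953472] [ 5.35296977  0.29466529 -1.02672328]
```

View pics/w5.png

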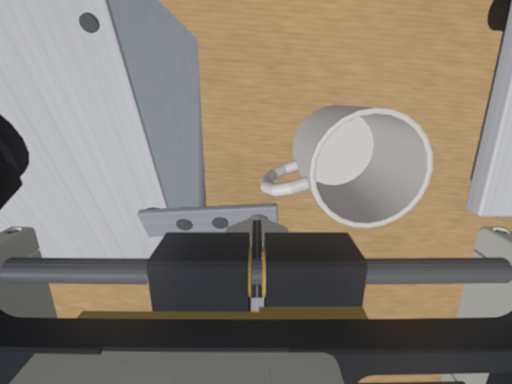

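Emit:
drive_tool --pt "8 0 0 0" --pt "8 0 5 0" --pt "0 0 40 0" --pt "-10 40 40 0" --pt "-30 30 20 0" --pt "-30 30 0 0" --pt "0 0 0 0"

```text
time: 7.3
tool_pos: [492.6, -285.7, 229.1]
tcp_rot: [-3.138, 0.004, 0.065]
contact_force: [-0.7, 0.5, -0.7]
grip_width: 0.6
```

```bash
python3 - <<'E'
from h import *
c=cap('wrist','w6.png'); o=readout.get_obs(); print(o['tool_pos'],o['joint_positions'])
E
```

```text
[ 494.9261425  -288.19803155  229.66584702] [-6.60909016e-01  4.28831545e-01  1.38229787e+00 -3.58003969e-04
  1.33199138e+00  8.45773361e-01]
```

View pics/w6.png

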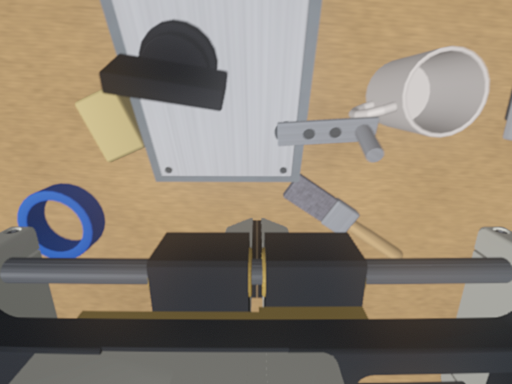

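```bash
python3 - <<'E'
from h import *
np.set_printoptions(precision=1,suppress=True)
c=load('top')
px=lambda a:(120+a[0]/5-.4,100+a[1]/5-.4)
print('box corners z445'); 
for a in [(265,214),(378,226),(366,424),(243,412)]: print(a,onz(c,*px(a),445))
print('box far/near-right sides')
print('base corners z18')
for a in [(499,475),(283,457),(520,105),(318,88)]: print(a,onz(c,*px(a),18))
print('bar')
for a in [(462,437),(459,415),(375,412),(378,430),(460,348),(466,348)]: print(a,onz(c,*px(a),165))
print('scraper',[onz(c,*px(a),25) for a in [(240,415),(222,550)]],'torch',onz(c,*px((133,512)),10),'can',onz(c,*px((100,362)),170))
print('lampcap',onz(c,*px((385,128)),0))
s=load('scene')
W=cloud(c); 
print(W[int(100+300/5),int(120+310/5)], W[100+426//5,120+415//5], W[100+128//5,120+385//5])
W=cloud(s)
qx=lambda a:(280+a[0]/3-.33,140+a[1]/3-.33)
for a in [(130,285),(105,272),(247,295),(100,315)]: print(a,pt(s,*qx(a)),onz(s,*qx(a),165))
E
```

```text
box corners z445
(265, 214) [692.6 288.3 445. ]
(378, 226) [684.6 213.2 445. ]
(366, 424) [552.9 220.2 445. ]
(243, 412) [560.9 301.7 445. ]
box far/near-right sides
base corners z18
(499, 475) [541.6 170.5  18. ]
(283, 457) [556.6 351.4  18. ]
(520, 105) [853.5 154.2  18. ]
(318, 88) [868.1 324.6  18. ]
bar
(462, 437) [563.4 186.1 165. ]
(459, 415) [580.5 188.5 165. ]
(375, 412) [582.8 253.8 165. ]
(378, 430) [568.8 251.4 165. ]
(460, 348) [632.7 188.  165. ]
(466, 348) [632.7 183.4 165. ]
scraper [array([591.3, 386.4,  25. ]), array([478.6, 400.4,  25. ])] torch [510.8 478.6  10. ] can [621.3 467.  170. ]
lampcap [837.6 270.3   0. ]
[633.7 256.2 447.2] [570.2 219.5 178. ] [795.8 238.9 216.7]
(130, 285) [584.  219.7 168.6] [580.5 220.1 165. ]
(105, 272) [573.8 195.1 172.7] [566.4 195.7 165. ]
(247, 295) [587.5 329.8 173.9] [578.9 332.1 165. ]
(100, 315) [629.9 191.9 172.7] [623.  192.5 165. ]
```

Emit:
drive_tool --pt "-10 40 30 0" --pt "-10 40 30 0" --pt "0 45 20 0" --pt "0 45 20 0" --pt "0 45 0 0" --pt "30 30 0 0" --pt "40 0 0 0" --pt "40 0 0 0" --pt "40 0 0 0" --pt "40 0 0 0" --pt "40 0 0 0" --hand 0

```text
time: 8.45
tool_pos: [709.1, -47.0, 327.5]
tcp_rot: [3.141, -0.0, 0.063]
contact_force: [1.5, -0.2, 1.4]
grip_width: 83.6
```

Emit:
drive_tool --pt "40 0 0 0" --pt "40 0 0 0" --pt "40 0 0 0" --pt "40 0 0 0" --pt "40 0 0 0" --pt "40 0 0 0" --pt "0 0 0 0"

```text
time: 9.15
tool_pos: [832.1, -42.2, 276.7]
tcp_rot: [3.133, -0.078, 0.063]
contact_force: [-0.5, 0.1, -0.1]
grip_width: 92.3
```

```bash
python3 - <<'E'
from h import *
o=readout.get_obs(); print(o['tool_pos'],o['tcp_rot'],o['joint_positions'],o['time'])
E
```

```text
[832.06801903 -42.22722027 276.7038241 ] [ 3.13267706 -0.07818053  0.0633572 ] [-0.14539845  1.07055985  0.03675826  0.00805329  1.95593105  1.36570738] 9.15
```

Emit:
drive_tool --pt "0 0 50 0" --pt "0 0 50 0" --pt "0 0 50 0" --pt "0 0 50 0"

```text
time: 9.55
tool_pos: [760.2, -39.0, 437.7]
tcp_rot: [3.124, -0.147, 0.064]
contact_force: [-0.7, -0.9, 0.6]
grip_width: 92.1
```

```bash
python3 - <<'E'
from h import *
o=readout.get_obs(); print(o['tool_pos'],o['tcp_rot'],o['joint_positions'],o['time'])
E
```

```text
[760.18256503 -38.99818868 437.73831335] [ 3.12411814 -0.14658759  0.06381371] [-0.15814138  0.86228556  0.0360729   0.01746097  2.09631919  1.35999564] 9.55
```

Emit:
drive_tool --pt "35 0 35 0" --pt "35 0 35 0" --pt "35 0 35 0" --pt "35 0 35 0" --pt "35 0 35 0" --pt "35 0 35 0"

```text
time: 10.15
tool_pos: [785.0, -30.7, 494.5]
tcp_rot: [3.103, -0.333, 0.07]
contact_force: [-0.0, 1.2, 0.4]
grip_width: 92.1
```

```bash
python3 - <<'E'
from h import *
o=readout.get_obs(); print(o['tool_pos'],o['tcp_rot'],o['joint_positions'],o['time'])
E
```

```text
[784.97450822 -30.65442781 494.51374599] [ 3.10292719 -0.33336407  0.06962336] [-0.15009412  0.80099563  0.03611803  0.03641548  1.97034367  1.37740944] 10.15
```

Emit:
drive_tool --pt "35 0 35 0" --pt "35 0 35 0" --pt "35 0 35 0" --pt "35 0 35 0" --pt "35 0 35 0" --pt "35 0 35 0" --pt "35 0 35 0" --pt "35 0 35 0"

```text
time: 10.95
tool_pos: [829.9, -23.6, 563.6]
tcp_rot: [3.071, -0.59, 0.085]
contact_force: [-0.7, 0.2, -0.5]
grip_width: 91.9
```

```bash
python3 - <<'E'
from h import *
o=readout.get_obs(); print(o['tool_pos'],o['tcp_rot'],o['joint_positions'],o['time'])
E
```

```text
[829.85111192 -23.57046368 563.55275011] [ 3.07079354 -0.58996858  0.08527849] [-0.14221835  0.75166781  0.03717611  0.05730928  1.76109644  1.39281675] 10.95
```

Emit:
drive_tool --pt "-10 40 0 -5" --pt "-10 40 0 -4.5" --pt "-5 40 0 0" --pt "0 30 0 0" --pt "35 0 35 0" --pt "35 0 35 0" --pt "35 0 35 0" --pt "35 0 35 0"

```text
time: 11.75
tool_pos: [836.3, 98.9, 598.4]
tcp_rot: [3.093, -0.718, -0.074]
contact_force: [0.7, 0.7, 0.6]
grip_width: 92.1
```

```bash
python3 - <<'E'
from h import *
o=readout.get_obs(); print(o['tool_pos'],o['tcp_rot'],o['joint_positions'],o['time'])
print(Ro.from_euler('xyz',o['tcp_rot']).as_matrix())
E
```

```text
[836.28939084  98.86516299 598.38712729] [ 3.0925306  -0.71758658 -0.07353312] [ 0.08420565  0.73526424  0.03720024 -0.15283842  1.66255268  1.67670221] 11.75
[[ 0.75135898 -0.10554003  0.65139925]
 [-0.05534957 -0.9937284  -0.0971612 ]
 [ 0.65756833  0.03694827 -0.75248835]]
```

Emit:
drive_tool --pt "-45 0 0 1.5" --pt "-45 0 0 0" --pt "-45 0 0 0" --pt "-45 10 -10 0" --pt "-45 10 -10 0" --pt "-45 10 -10 0" --pt "-45 10 -10 0" --pt "-45 10 -10 0"

```text
time: 12.55
tool_pos: [508.4, 149.9, 551.9]
tcp_rot: [3.092, -0.717, -0.06]
contact_force: [0.8, 1.1, 1.3]
grip_width: 91.9
```

```bash
python3 - <<'E'
from h import *
o=readout.get_obs(); print(o['tool_pos'],o['tcp_rot'],o['joint_positions'],o['time'])
E
```

```text
[508.3700685  149.9155731  551.91344771] [ 3.09242831 -0.71688913 -0.06015358] [ 0.31402771 -0.07094265  1.3528149  -0.31031358  1.20919244  1.97539357] 12.55
```

Emit:
drive_tool --pt "-38 10 -20 0" --pt "0 10 -40 0" --pt "0 10 -40 0" --pt "0 10 -40 0" --pt "0 10 -40 0" --pt "0 0 -40 0" --pt "0 0 -40 0" --pt "0 0 0 0" --pt "0 0 0 0"

```text
time: 13.45
tool_pos: [472.9, 201.0, 292.8]
tcp_rot: [3.092, -0.715, -0.058]
contact_force: [1.6, 0.4, 1.3]
grip_width: 91.8
```

```bash
python3 - <<'E'
from h import *
c=cap('wrist','w7.png')
o=readout.get_obs(); print(o['tool_pos'],o['tcp_rot'],o['joint_positions'],o['time'])
E
```

```text
[473.43700492 201.49621956 294.15065853] [ 3.09360863 -0.71727541 -0.05915357] [ 0.49174751  0.02712257  1.95785109 -0.68154162  0.65658861  2.58345936] 13.5
```

View pics/w7.png

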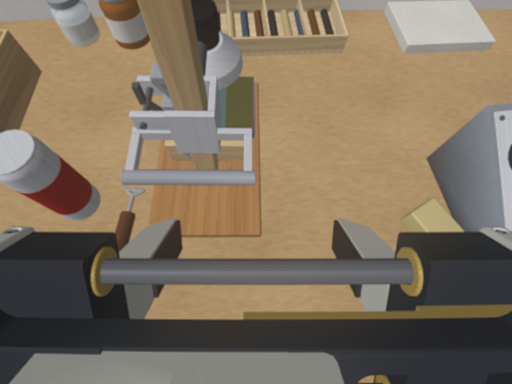

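```bash
cat > kin.py <<'E'
import numpy as np
from scipy.optimize import least_squares
from scipy.spatial.transform import Rotation as Ro
D=[([-1.42697844,.342575681,1.52477288,0,1.27544255,-.145993527],[150.0,-502.8,226.2],[-3.1404,0,.2898]),
([-.66090909,.428831545,1.38229787,-.000358,1.33199138,.845773361],[494.9,-288.2,229.7],[-3.138,.004,.065]),
([-0.14539845,1.07055985,0.03675826,0.00805329,1.95593105,1.36570738],[832.07,-42.23,276.70],[3.13267706,-0.07818053,0.0633572]),
([-0.15814138,0.86228556,0.0360729,0.01746097,2.09631919,1.35999564],[760.18,-39.0,437.74],[3.12411814,-0.14658759,0.06381371]),
([-0.14221835,0.75166781,0.03717611,0.05730928,1.76109644,1.39281675],[829.85,-23.57,563.55],[3.07079354,-0.58996858,0.08527849]),
([0.08420565,0.73526424,0.03720024,-0.15283842,1.66255268,1.67670221],[836.29,98.865,598.387],[3.0925306,-0.71758658,-0.07353312]),
([0.31402771,-0.07094265,1.3528149,-0.31031358,1.20919244,1.97539357],[508.37,149.9155,551.913],[3.09242831,-0.71688913,-0.06015358]),
([0.49174751,0.02712257,1.95785109,-0.68154162,0.65658861,2.58345936],[473.437,201.496,294.15],[3.09360863,-0.71727541,-0.05915357])]
def fk(q,p):
    d1,L1,L2,L3,lat,b,c6,lat2,s4,s6=p
    ry=lambda a:Ro.from_euler('y',a); rz=lambda a:Ro.from_euler('z',a)
    T0=rz(q[0]); T2=T0*ry(q[1]); T3=T2*ry(q[2]); T4=T3*rz(s4*q[3]); T5=T4*ry(q[4]); T6=T5*rz(s6*q[5]+c6)
    pos=np.array([0,0,d1])+T0.apply([b,lat,0])+T2.apply([0,0,L1])+T3.apply([0,0,L2])+T4.apply([0,lat2,0])+T5.apply([0,0,L3])
    return pos,T6
def res(p,full=False):
    r=[]
    for q,x,e in D:
        P,T=fk(q,p); r+=list(P-x)+list(300*(T.inv()*Ro.from_euler('xyz',e)).as_rotvec())
    return np.array(r)
def fit():
    best=None
    for s4 in(1,-1):
        for s6 in (1,-1):
            for c in (0,1.57,3.14,-1.57):
              f=lambda p:res(list(p)+[s4,s6])
              o=least_squares(f,[200,400,400,250,76,0,c,0])
              if best is None or o.cost<best[0]: best=(o.cost,list(o.x)+[s4,s6])
    return best
LO=np.array([-2.53,-.77,.04,-1,.28,-3.11]);HI=np.array([2.53,2.02,2.7,4.14,2.66,3.11])
def ik(p,x,R,q0):
    f=lambda q:np.r_[fk(q,p)[0]-x,300*(fk(q,p)[1].inv()*R).as_rotvec()]
    o=least_squares(f,q0); return o.x,np.linalg.norm(o.fun)
E
python3 - <<'E'
from kin import *
np.set_printoptions(precision=3,suppress=True)
b=fit(); print(b); print(np.abs(res(b[1])).reshape(-1,6))
import json; json.dump(b[1],open('kp.json','w'))
p=b[1]; R=Ro.from_euler('xyz',[3.0936,-.7172,-.0592]); q=np.array(D[-1][0])
for x in [(473,201,294),(516,204,264),(560,197,210),(602,192,165),(614,189,151),(614,189,175),(614,189,202)]:
    q,e=ik(p,np.array(x,float),R,q); print(x,q,e)
E
```

```text
(np.float64(711.3256194980856), [np.float64(177.3232306862999), np.float64(547.2391866946659), np.float64(389.695932341903), np.float64(347.9171725352662), np.float64(49.772428788829586), np.float64(-26.020345940050372), np.float64(1.5706983977688436), np.float64(30.480051435246565), 1, 1])
[[ 5.396 10.299  4.768  0.002  0.052  0.033]
 [11.755  4.251  4.626  0.851  0.788  0.209]
 [ 1.041  3.968  9.306  0.     0.     0.029]
 [11.063  6.119  5.304  0.     0.     0.029]
 [ 7.362  6.59   1.023  0.     0.     0.029]
 [ 2.209  1.216  1.147  0.     0.     0.029]
 [ 9.673  9.581 11.422  0.     0.     0.029]
 [16.742  7.402  6.084  0.     0.     0.029]]
(473, 201, 294) [ 0.536  0.007  1.961 -0.69   0.695  2.616] 4.147112145820614e-13
(516, 204, 264) [ 0.485  0.098  1.947 -0.731  0.607  2.642] 1.7418277457966897e-13
(560, 197, 210) [ 0.425  0.212  1.963 -0.856  0.479  2.751] 1.1019027764340834e-13
(602, 192, 165) [ 0.382  0.323  1.943 -0.994  0.397  2.874] 1.4140470972006901e-12
(614, 189, 151) [ 0.368  0.356  1.936 -1.045  0.374  2.92 ] 1.435469285011748e-13
(614, 189, 175) [ 0.362  0.323  1.912 -0.924  0.402  2.785] 2.419417998414246e-13
(614, 189, 202) [ 0.355  0.289  1.881 -0.81   0.44   2.656] 1.5505284292991288e-13
```

```bash
sed -i 's/d1,L1,L2,L3,lat,b,c6,lat2,s4,s6=p/d1,L1,L2,L3,lat,b,c6,lat2,e3,e4,e5,s4,s6=p/; s/T3.apply(\[0,0,L2\])+T4.apply(\[0,lat2,0\])+T5.apply(\[0,0,L3\])/T3.apply([e3,0,L2])+T4.apply([e4,lat2,0])+T5.apply([e5,0,L3])/; s/250,76,0,c,0\]/250,76,0,c,0,0,0,0]/' kin.py
python3 - <<'E'
from kin import *
np.set_printoptions(precision=3,suppress=True)
b=fit(); print(np.round(b[1],2),b[0]); print(np.abs(res(b[1])).reshape(-1,6)[:,:3])
import json; json.dump([float(v) for v in b[1]],open('kp.json','w'))
p=b[1]
for t in (.717,.6,.5):
  for yw in (-.06,0.05):
    R=Ro.from_euler('xyz',[3.0936,-t,yw]); q=np.array(D[-1][0]); a=R.as_matrix()[:,2]
    for g in [(602,191,165),(602,191,216)]:
        q,e=ik(p,np.array(g)+19*a,R,q); print(t,yw,g,q,round(e,3))
E
```

```text
[222.91 506.21 379.59 318.09  76.38   0.01   1.57   0.01  46.52  -0.03
   0.01   1.     1.  ] 0.7000682221241685
[[0.004 0.011 0.018]
 [0.02  0.001 0.023]
 [0.006 0.002 0.006]
 [0.002 0.004 0.001]
 [0.001 0.007 0.001]
 [0.003 0.003 0.003]
 [0.001 0.002 0.001]
 [0.003 0.001 0.002]]
0.717 -0.06 (602, 191, 165) [ 0.324  0.427  1.897 -1.106  0.331  2.953] 0.0
0.717 -0.06 (602, 191, 216) [ 0.324  0.347  1.841 -0.818  0.409  2.645] 0.0
0.717 0.05 (602, 191, 165) [ 0.279  0.411  1.926 -1.072  0.225  2.808] 0.0
0.717 0.05 (602, 191, 216) [ 0.279  0.329  1.87  -0.684  0.315  2.406] 0.0
0.6 -0.06 (602, 191, 165) [ 0.302  0.428  1.812 -0.638  0.423  2.472] 0.0
0.6 -0.06 (602, 191, 216) [ 0.302  0.357  1.752 -0.502  0.534  2.319] 0.0
0.6 0.05 (602, 191, 165) [ 0.266  0.414  1.837 -0.508  0.352  2.232] 0.0
0.6 0.05 (602, 191, 216) [ 0.266  0.341  1.777 -0.378  0.472  2.091] 0.0
0.5 -0.06 (602, 191, 165) [ 0.284  0.439  1.735 -0.411  0.544  2.235] 0.0
0.5 -0.06 (602, 191, 216) [ 0.284  0.375  1.673 -0.343  0.662  2.153] 0.0
0.5 0.05 (602, 191, 165) [ 0.255  0.427  1.757 -0.308  0.495  2.025] 0.0
0.5 0.05 (602, 191, 216) [ 0.255  0.362  1.694 -0.252  0.618  1.958] 0.0
```

```bash
python3 - <<'E'
from kin import *; import json
np.set_printoptions(precision=3,suppress=True)
p=json.load(open('kp.json'))
R=Ro.from_euler('xyz',[3.0936,-.717,-.06]); q=np.array(D[-1][0])
for x in [(473,120,294),(473,40,294),(473,40,250),(473,40,210),(430,40,294),(430,40,250),(430,40,210),(390,40,250),(350,40,250)]:
    q,e=ik(p,np.array(x,float),R,q); print(x,q,round(e,2))
R=Ro.from_euler('xyz',[3.0936,-.59,-.06])
for x in [(430,40,210),(390,40,210),(350,40,250),(390,40,180)]:
    q,e=ik(p,np.array(x,float),R,q); print('.59',x,q,round(e,2))
E
```

```text
(473, 120, 294) [ 0.254 -0.07   2.052 -0.507  0.536  2.259] 0.0
(473, 40, 294) [-0.033 -0.135  2.107 -0.149  0.458  1.726] 0.0
(473, 40, 250) [-0.033 -0.071  2.193 -0.217  0.311  1.798] 0.0
(473, 40, 210) [-0.033  0.004  2.264 -0.4    0.17   1.986] 0.0
(430, 40, 294) [-0.039 -0.233  2.177 -0.133  0.484  1.704] 0.0
(430, 40, 250) [-0.039 -0.166  2.269 -0.192  0.328  1.769] 0.0
(430, 40, 210) [-0.039 -0.085  2.347 -0.363  0.175  1.944] 0.0
(390, 40, 250) [-0.048 -0.264  2.333 -0.159  0.361  1.729] 0.0
(350, 40, 250) [-0.062 -0.374  2.388 -0.117  0.414  1.677] 0.0
.59 (430, 40, 210) [-0.042 -0.068  2.243 -0.157  0.382  1.732] 0.0
.59 (390, 40, 210) [-0.05  -0.158  2.315 -0.139  0.398  1.708] 0.0
.59 (350, 40, 250) [-0.061 -0.327  2.291 -0.085  0.59   1.641] 0.0
.59 (390, 40, 180) [-0.05  -0.092  2.374 -0.199  0.275  1.771] 0.0
```

Emit:
drive_tool --pt "0 -32 0 0" --pt "0 -32 0 0" --pt "0 -32 0 0" --pt "0 -32 0 0" --pt "0 -33 0 0" --pt "0 0 -30 0" --pt "0 0 -20 0" --pt "0 0 -15 0" --pt "0 0 -15 0" --pt "0 0 -15 0"

```text
time: 14.5
tool_pos: [473.0, 51.0, 223.2]
tcp_rot: [3.079, -0.688, -0.059]
contact_force: [0.5, -0.3, -0.1]
grip_width: 91.7
```

```bash
python3 - <<'E'
from h import *
o=readout.get_obs(); print(o['tool_pos'],o['tcp_rot'],o['joint_positions'],o['time'])
E
```

```text
[472.98749309  51.04040802 223.22836809] [ 3.07897733 -0.68832071 -0.05945659] [ 0.02370907 -0.0100485   2.20890088 -0.42296652  0.28403075  2.04329509] 14.5
```

Emit:
drive_tool --pt "0 -30 0 0" --pt "0 -30 0 0" --pt "0 -20 0 0" --pt "0 0 -15 0" --pt "0 0 -15 0" --pt "0 0 -15 0"

```text
time: 15.1
tool_pos: [469.1, -10.8, 207.0]
tcp_rot: [3.088, -0.638, -0.062]
contact_force: [-0.4, 0.4, -0.5]
grip_width: 91.7
```

```bash
python3 - <<'E'
from h import *
o=readout.get_obs(); print(o['tool_pos'],o['tcp_rot'],o['joint_positions'],o['time'])
E
```

```text
[469.12460452 -10.75466931 206.98263905] [ 3.08822638 -0.63774132 -0.06190144] [-0.21091495 -0.00482214  2.22623468  0.12729664  0.28354373  1.32888936] 15.1
```

Emit:
drive_tool --pt "0 -10 -12 0" --pt "0 -10 -12 0" --pt "0 0 0 0"

```text
time: 15.4
tool_pos: [467.8, -33.6, 194.1]
tcp_rot: [3.096, -0.621, -0.064]
contact_force: [-0.6, -0.1, -0.5]
grip_width: 91.6
```

```bash
python3 - <<'E'
from h import *
from kin import *; import json
np.set_printoptions(precision=3,suppress=True)
o=readout.get_obs(); print(o['tool_pos'],o['tcp_rot'],o['joint_positions'],o['time'])
p=json.load(open('kp.json')); q=o['joint_positions']; R0=Ro.from_euler('xyz',o['tcp_rot']); a=R0.as_matrix()[:,2]; print(R0.as_matrix())
G=np.array([602,191,165])
for x in [o['tool_pos']+[0,0,80],np.array([473,190,290]),G-120*a,G-60*a,G+19*a,G+19*a+[0,0,51]]:
    q,e=ik(p,x,R0,q); print(x,q,round(e,2))
E
```

```text
[467.844 -33.588 194.137] [ 3.096 -0.621 -0.064] [-0.298  0.019  2.238  0.331  0.283  1.062] 15.4
[[ 0.812 -0.09   0.577]
 [-0.052 -0.995 -0.082]
 [ 0.582  0.037 -0.813]]
[467.844 -33.588 274.137] [-0.298 -0.111  2.09   0.174  0.553  1.232] 0.0
[473 190 290] [ 0.428  0.031  1.909 -0.496  0.721  2.374] 0.0
[532.767 200.878 262.515] [ 0.392  0.167  1.835 -0.512  0.651  2.376] 0.0
[567.383 195.939 213.757] [ 0.351  0.275  1.845 -0.576  0.531  2.43 ] 0.0
[612.962 189.436 149.56 ] [ 0.306  0.426  1.828 -0.701  0.401  2.541] 0.0
[612.962 189.436 200.56 ] [ 0.306  0.354  1.769 -0.544  0.508  2.366] 0.0
```

Emit:
drive_tool --pt "0 0 40 0" --pt "0 0 40 0" --pt "0 30 20 0" --pt "0 40 0 0" --pt "0 40 0 0" --pt "0 40 0 0" --pt "0 40 0 0" --pt "10 35 0 0" --pt "10 0 0 0" --pt "0 0 0 0" --pt "0 0 0 0"

```text
time: 16.5
tool_pos: [487.5, 186.7, 294.3]
tcp_rot: [3.095, -0.621, -0.064]
contact_force: [-0.9, -0.4, 0.8]
grip_width: 91.5
```

```bash
python3 - <<'E'
from h import *
c=cap('wrist','w8.png')
o=readout.get_obs(); print(o['tool_pos'],o['tcp_rot'],o['joint_positions'],o['time'])
E
```

```text
[487.46224435 186.28265446 294.44007157] [ 3.09512338 -0.62091528 -0.06458726] [ 0.40381441  0.04640635  1.87979727 -0.47653464  0.72393567  2.33548282] 16.55
```

View pics/w8.png

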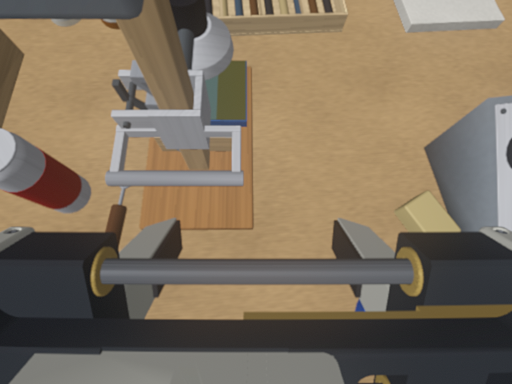

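```bash
python3 - <<'E'
from h import *
np.set_printoptions(precision=1,suppress=True)
c=load('wrist'); im=c['image']
cv2.imwrite('pics/w8c.png',cv2.resize(im[90:210,90:270],None,fx=4.4,fy=4.4,interpolation=cv2.INTER_CUBIC))
for u,v,z in [(108,179,165),(243,179,165),(238,150,172),(238.5,165,172),(237,131,172),(118,150,172)]:
    print(u,v,onz(c,u,v,z),pt(c,u,v))
W=cloud(c); 
b=W[176:182,112:240].reshape(-1,3); b=b[np.isfinite(b[:,0])]; print('bar front surf med',np.median(b,0)); 
A=np.polyfit(b[:,1],b[:,0],1); print(A)
E
```

```text
108 179 [580.  339.1 165. ] [577.7 336.4 170.6]
243 179 [568.4 190.5 165. ] [621.6 187.6  17.3]
238 150 [601.  193.6 172. ] [602.4 193.6 169.2]
238.5 165 [582.7 194.4 172. ] [583.4 194.4 170.4]
237 131 [625.3 193.1 172. ] [626.  193.1 170.6]
118 150 [611.1 327.2 172. ] [612.7 328.6 168.8]
bar front surf med [572.6 263.4 171.1]
[  0.1 552. ]
```

View pics/w8c.png

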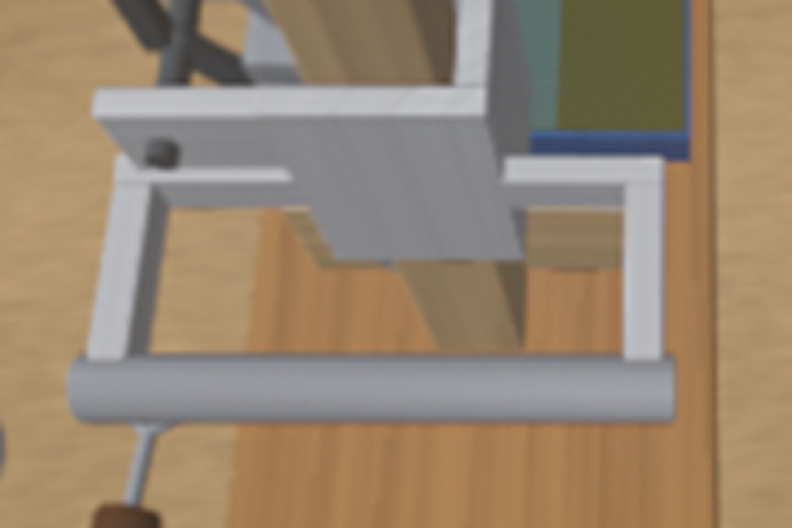

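Emit:
drive_tool --pt "33 7 -30 0" --pt "33 7 -33 0" --pt "0 0 0 0" --pt "0 0 0 0" --pt "0 0 0 0" --pt "0 0 0 0" --hand 0.55

```text
time: 17.15
tool_pos: [553.7, 201.1, 234.0]
tcp_rot: [3.098, -0.625, -0.065]
contact_force: [-0.7, 0.5, -0.8]
grip_width: 48.4
```

```bash
python3 - <<'E'
from h import *
np.set_printoptions(precision=3,suppress=True)
c=cap('wrist','w9.png')
o=readout.get_obs(); print(o['tool_pos'],o['tcp_rot'],o['joint_positions'],o['time'],o['grip_width'])
E
```

```text
[553.657 201.211 233.838] [ 3.097 -0.624 -0.064] [ 0.374  0.232  1.842 -0.555  0.578  2.418] 17.2 44.41054097634474
```

View pics/w9.png

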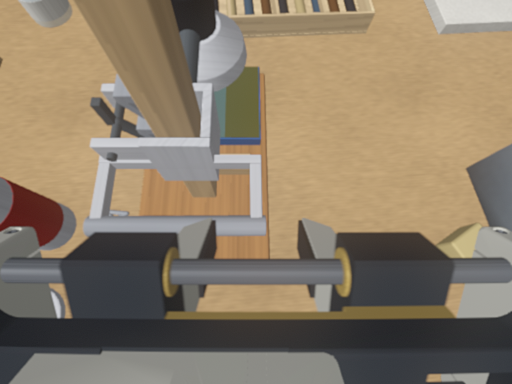

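```bash
python3 - <<'E'
from h import *
np.set_printoptions(precision=1,suppress=True)
c=load('wrist'); o=readout.get_obs(); a=Ro.from_euler('xyz',o['tcp_rot']).as_matrix()
for u,v in [(257,190),(257,205),(256,175),(150,226)]: print(onz(c,u,v,172),pt(c,u,v))
for u,v in [(264,226)]: print(onz(c,u,v,165))
G=onz(c,257,190,172)
g=o['tool_pos']-19*a[:,2]; print('grasp',g); 
s=(g[2]-165)/-a[2,2]; print('axis meets z165 at',g+a[:,2]*s,s)
E
```

```text
[599.6 195.1 172. ] [599.9 195.1 171. ]
[586.3 196.4 172. ] [586.9 196.2 169.8]
[613.4 194.8 172. ] [614.4 194.6 169.3]
[575.7 285.2 172. ] [576.  285.6 170.8]
[569.3 191.7 165. ]
grasp [542.6 202.8 249.2]
axis meets z165 at [602.9 194.3 165. ] 103.92759255534504
```

Emit:
drive_tool --pt "12 -1.5 -17 0" --pt "12 -1.5 -17 0" --pt "12 -1.5 -17 0" --pt "10 -1.5 -14 0" --pt "0 0 0 0"

```text
time: 17.7
tool_pos: [599.6, 194.8, 165.9]
tcp_rot: [3.095, -0.62, -0.063]
contact_force: [-0.9, 0.3, -0.4]
grip_width: 41.4
```

```bash
python3 - <<'E'
from h import *
np.set_printoptions(precision=1,suppress=True)
c=cap('wrist','w10.png')
o=readout.get_obs(); a=Ro.from_euler('xyz',o['tcp_rot']).as_matrix()
g=o['tool_pos']-19*a[:,2]; print('grasp',g,o['contact_force'],o['grip_width'],o['joint_positions'])
s=(g[2]-165)/-a[2,2]; print('axis meets z165 at',g+a[:,2]*s,s)
E
```

```text
grasp [588.6 196.7 182.4] [ 0.9 -0.   0.1] 41.46103388847853 [ 0.3  0.4  1.8 -0.7  0.4  2.5]
axis meets z165 at [601.  194.9 165. ] 21.418332079769478
```

View pics/w10.png

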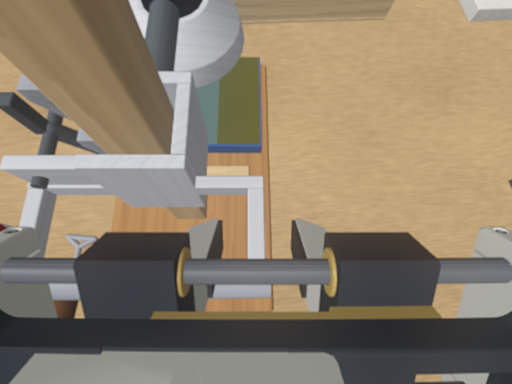

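Emit:
drive_tool --pt "6 -0.5 -9 0" --pt "6 -0.5 -9 0" --pt "0 0 0 0"

```text
time: 18.05
tool_pos: [611.8, 194.2, 147.6]
tcp_rot: [3.095, -0.62, -0.063]
contact_force: [-1.0, -0.2, 0.3]
grip_width: 41.4
```

Emit:
drive_tool --pt "0 0 0 0" --pt "0 0 0 0" --pt "0 0 0 0" --pt "0 0 0 0" --pt "0 0 0 0" --pt "0 0 0 0" --hand 1

```text
time: 18.65
tool_pos: [611.7, 193.7, 148.8]
tcp_rot: [3.094, -0.621, -0.063]
contact_force: [-1.5, -4.8, 2.5]
grip_width: 10.1
```

```bash
python3 - <<'E'
from h import *
np.set_printoptions(precision=1,suppress=True)
c=cap('wrist','w11.png')
o=readout.get_obs(); a=Ro.from_euler('xyz',o['tcp_rot']).as_matrix()
g=o['tool_pos']-19*a[:,2]; print('grasp',g,o['contact_force'],o['moment'],o['grip_width'],o['joint_positions'])
E
```

```text
grasp [600.7 195.3 164.2] [-1.3 -5.2  2.8] [-0.4  0.3 -0.1] 9.793672235344825 [ 0.3  0.4  1.8 -0.7  0.4  2.6]
```

View pics/w11.png

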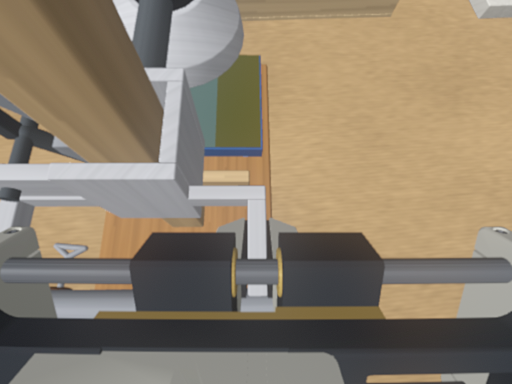

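Emit:
drive_tool --pt "0 0 2 0" --pt "0 0 3 0" --pt "0 0 5 0" --pt "0 0 5 0" --pt "0 0 0 0"

```text
time: 19.2
tool_pos: [611.7, 193.7, 162.6]
tcp_rot: [3.095, -0.619, -0.063]
contact_force: [5.9, -3.6, -7.9]
grip_width: 10.2
```

```bash
python3 - <<'E'
from h import *
np.set_printoptions(precision=1,suppress=True)
c=cap('wrist','w12.png')
o=readout.get_obs(); a=Ro.from_euler('xyz',o['tcp_rot']).as_matrix()
g=o['tool_pos']-19*a[:,2]; print('grasp',g,o['contact_force'],o['moment'],o['grip_width'],o['joint_positions'])
E
```

```text
grasp [600.7 195.3 177.9] [ 5.2 -4.4 -6.7] [-0.1  0.2  0.1] 9.687381682950377 [ 0.3  0.4  1.8 -0.7  0.4  2.5]
```

View pics/w12.png

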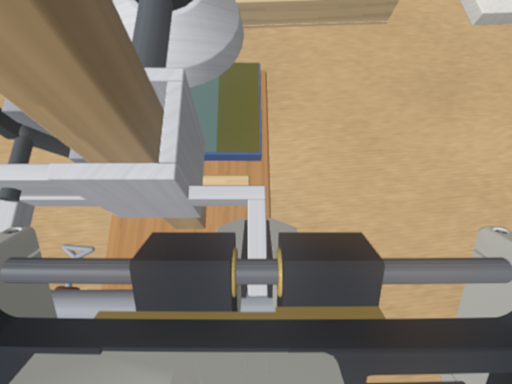

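Emit:
drive_tool --pt "0 0 5 0" --pt "0 0 5 0" --pt "0 0 5 0" --pt "0 0 5 0" --pt "0 0 5 0" --pt "0 0 5 0" --pt "0 0 5 0" --pt "0 0 4 0" --pt "0 0 1 0" --pt "0 0 0 0"

```text
time: 20.25
tool_pos: [611.7, 193.7, 202.2]
tcp_rot: [3.094, -0.619, -0.063]
contact_force: [5.7, -4.2, -8.1]
grip_width: 10.0
```

```bash
python3 - <<'E'
from h import *
np.set_printoptions(precision=1,suppress=True)
c=cap('wrist','w13.png'); s=cap('scene','s13.png')
o=readout.get_obs(); print(o['tool_pos'],o['contact_force'],o['moment'],o['grip_width'],o['joint_positions'])
E
```

```text
[611.6 193.7 202.1] [ 6.1 -4.3 -7.2] [-0.   0.2  0.1] 10.09004921169239 [ 0.3  0.4  1.8 -0.5  0.5  2.4]
```

View pics/w13.png

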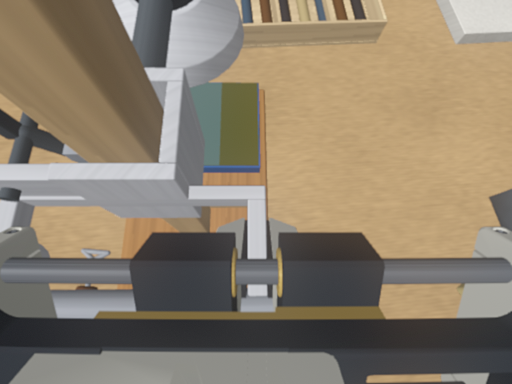

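View pics/s13.png

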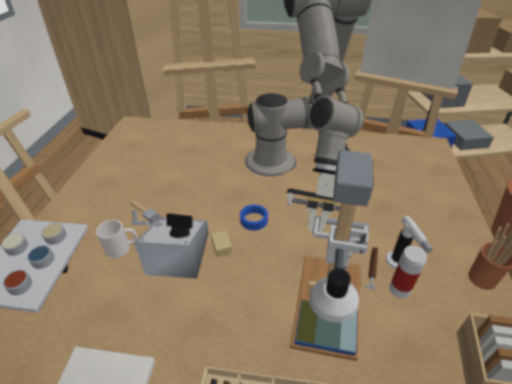

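Emit:
drive_tool --pt "0 0 2 0" --pt "0 0 1 0" --pt "0 0 0 0" --pt "0 0 -2 0" --pt "0 0 -2 0" --pt "0 0 -2 0" --pt "0 0 -2 0" --pt "0 0 0 0"

```text
time: 21.15
tool_pos: [611.6, 193.7, 196.8]
tcp_rot: [3.094, -0.619, -0.063]
contact_force: [6.4, -3.1, -8.0]
grip_width: 10.1
```

Emit:
drive_tool --pt "0 0 -1 0" --pt "0 0 -1 0" --pt "0 0 0 0"

```text
time: 21.45
tool_pos: [611.6, 193.7, 194.9]
tcp_rot: [3.094, -0.619, -0.063]
contact_force: [6.6, -4.3, -7.5]
grip_width: 10.1
```

Emit:
drive_tool --pt "0 0 -1 0" --pt "0 0 0 0"

```text
time: 21.65
tool_pos: [611.7, 193.7, 194.2]
tcp_rot: [3.094, -0.619, -0.063]
contact_force: [5.3, -4.6, -6.1]
grip_width: 10.1
```

Emit:
drive_tool --pt "0 0 -1 0" --pt "0 0 0 0"

```text
time: 21.85
tool_pos: [611.7, 193.7, 194.0]
tcp_rot: [3.094, -0.62, -0.063]
contact_force: [2.2, -4.8, -1.9]
grip_width: 10.2
```

Emit:
drive_tool --pt "0 0 -1 0" --pt "0 0 0 0"

```text
time: 22.05
tool_pos: [611.7, 193.7, 193.7]
tcp_rot: [3.095, -0.621, -0.063]
contact_force: [-0.8, -6.3, 1.4]
grip_width: 9.9
```

Emit:
drive_tool --pt "0 0 -1 0" --pt "0 0 0 0"

```text
time: 22.25
tool_pos: [611.7, 193.7, 193.5]
tcp_rot: [3.095, -0.622, -0.063]
contact_force: [-4.7, -6.9, 5.6]
grip_width: 10.0
```

Emit:
drive_tool --pt "0 0 1 0" --pt "0 0 0 0" --pt "0 0 0 0" --pt "0 0 0 0" --pt "0 0 0 0" --pt "0 0 0 0" --hand 0.55

```text
time: 22.85
tool_pos: [611.8, 194.5, 193.4]
tcp_rot: [3.096, -0.621, -0.063]
contact_force: [-0.0, 0.2, -0.2]
grip_width: 41.0
```

```bash
python3 - <<'E'
from h import *
np.set_printoptions(precision=1,suppress=True)
c=cap('wrist','w14.png')
o=readout.get_obs(); print(o['tool_pos'],o['contact_force'],o['grip_width'])
E
```

```text
[611.8 194.4 193.5] [-0.1  0.9 -0.1] 41.2064798673664
```

View pics/w14.png

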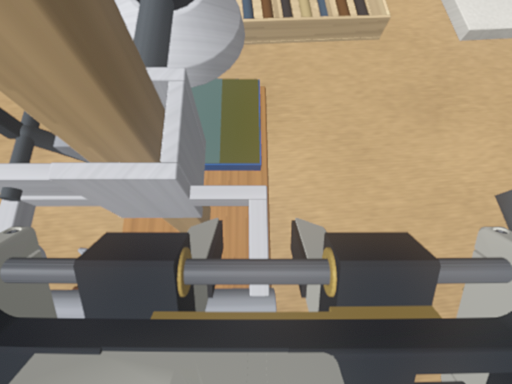

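Released and the carriage stayed up. Now I back out along the tool axis.

Emit:
drive_tool --pt "-12 1.5 17 0" --pt "-12 1.5 17 0" --pt "-12 1.5 17 0" --pt "-14 1.5 17 0" --pt "-30 0 10 0" --pt "-30 0 0 0" --pt "-20 0 0 0" --pt "0 0 0 0" --pt "0 0 0 0"

```text
time: 23.8
tool_pos: [482.2, 200.7, 272.1]
tcp_rot: [3.096, -0.622, -0.063]
contact_force: [0.7, -0.9, -0.0]
grip_width: 41.3
```

```bash
python3 - <<'E'
from h import *
np.set_printoptions(precision=1,suppress=True)
c=cap('wrist','w15.png'); t=cap('top'); s=cap('scene')
o=readout.get_obs(); print(o['tool_pos'],o['contact_force'],o['grip_width'],o['time'])
i=np.hstack([cv2.resize(t['image'][130:250,280:400],(400,400)),cv2.resize(t['image'][90:230,100:240],(400,400))]); cv2.imwrite('pics/t15.png',i)
W=cloud(c)
cv2.imwrite('pics/s15.png',cv2.resize(s['image'][120:330,60:440],(800,442)))
E
```

```text
[482.7 200.3 271.5] [-0.1 -0.2 -0.8] 41.227133151079535 23.95
```

View pics/w15.png

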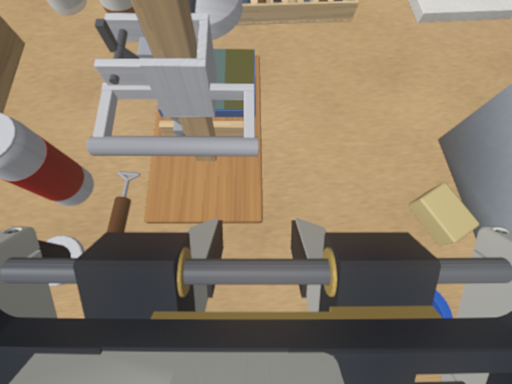

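View pics/t15.png

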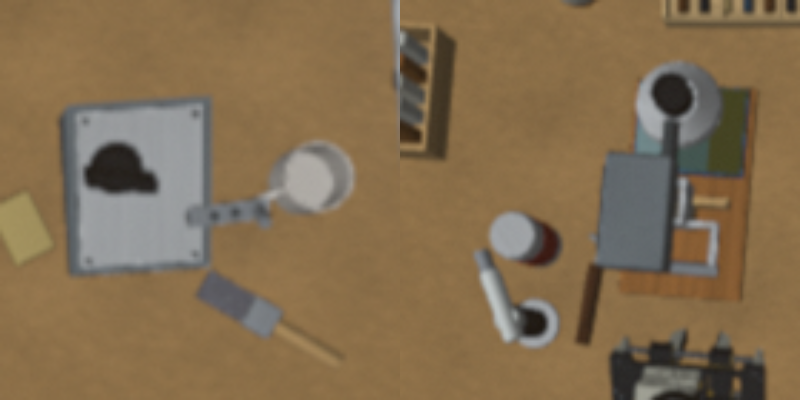

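View pics/s15.png

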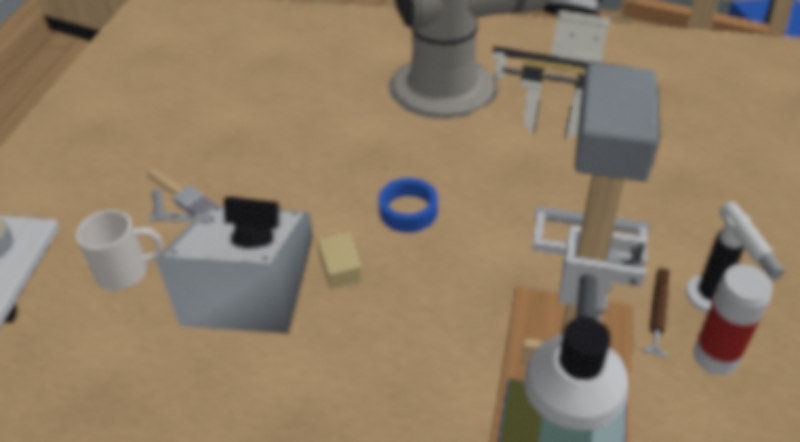

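```bash
python3 - <<'E'
from h import *
c=load('wrist'); W=cloud(c); b=W[143:149,98:250].reshape(-1,3); print('bar surf',np.nanmedian(b,0),'(before 171.1)')
t=load('top'); 
d=fc(t,280+83*.3,130+172*.3,66),fc(t,280+158*.3,130+188*.3,66); e=d[1]-d[0]; print('handle',np.arctan2(-e[1],-e[0]))
p=fc(t,280+193*.3,130+217*.3,5),fc(t,280+268*.3,130+211*.3,5); e=p[1]-p[0]; print('hasp',np.arctan2(-e[1],e[0]))
print(job.close_job())
E
```

```text
bar surf [572.62685896 264.49252036 215.98836915] (before 171.1)
handle 1.2834986323639574
hasp 1.5517333645549152
the job is handed in; nothing more can be done
None
```

The isolator is off, the hasp is fully out, and the lamp hangs one notch higher on its pawl. I handed the job in at about 24 s of the 70 s allowed, with the gripper open and clear of everything.

- **Handle:** I pushed it round with shut fingers until it met its stop, at about 28 N. Three wrist-camera estimates put it at 1.41 to 1.46 rad. The last, coarser overhead estimate gave 1.28 rad, right at the 1.28 limit. I believe the wrist views and the contact at the stop, but the two do not agree.
- **Hasp:** I pushed it against its stop, and the final overhead view gives about 1.55 rad.
- **Lamp:** The commands could not tilt the tool directly, so I got a tilt of about 35° by driving the arm against its reach limits. In the process joint 3 read as low as 0.036 rad against its listed lower limit of 0.04. I take that limit to be rounded, but could not confirm it.
    - I gripped the -y strut instead of the bar, raised it about 56 mm and let it down until the pawl took the weight.
    - After release the bar had risen 44.9 mm by depth image (surface height 171.1 to 216.0 mm). It stayed put as the tool backed out, with the measured force near zero.
- **Other things on the table:** In the final pictures they look where they were. I checked this by eye and did not measure it.

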